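# Latch the equipment case

### The arm

A 6-joint arm with a two-finger parallel gripper is mounted at the origin on a cart in front of the work surface, level with it; the furniture and walls round the work are solid. World frame = base frame: x ahead of the robot, y to its left, z up, the work surface at z = 0. Lengths are in mm, angles in rad, forces in N, time in s.
With the tool pointing down it reaches from about 350 to 775 mm from the base axis. Payload 7.3 kg.
Tool frame: the origin (TCP) lies at the very end of the fingers, on their centre line; the grasp point (between the pads) lies 19 mm behind it (bot.grasp_offset is the distance from the TCP to the grasp point, in mm); z points along the fingers, y is the direction in which the jaws open and shut (so a half turn about z gives the same grasp; the last joint's range is limited). The gripper opens to 92 mm and grips with 3 to 60 N. Pads are 19 mm wide; open, the fingers measure 130 mm over their backs; the gripper's body (75 mm by 190 mm) begins 47 mm behind the grasp point.
Start: joints at [-1.328, 0.342, 1.524, -0, 1.275, -0.146], TCP at [199.04, -485.831, 189.541] pointing down, gripper open.
Joint ranges: [-2.53, 2.53], [-0.77, 2.02], [0.04, 2.7], [-1, 4.14], [0.28, 2.66], [-3.11, 3.11]. Speed limits (rad/s): [2.57, 2.57, 3.14, 3.14, 3.14, 3.14].

### API

Orientations are given as [roll, pitch, yaw] about the fixed x, y, z axes, in that order (R = Rz(yaw) Ry(pitch) Rx(roll)).
In Python, from plant import bot gives the robot as it stands.
- The arm moves only by the tool servo_tool, never from a script. Its arguments are lists of equal length, an entry for each row: "angular": the turn, a rotation vector about the world's x, y, z in degrees, a list of three; "slide": the shift along the world's x, y, z in mm, a list of three; "grip": the opening, from -1 (shut) to 1 (fully open), so that 0 is half open. In form: {"angular": [[ax, ay, az], ...], "slide": [[dx, dy, dz], ...], "grip": [grip, ...]}. A call has 1 to 10 rows; each row is the pose to reach, as a shift and turn from the pose commanded when the call began; what a row does not reach only later rows make up. A row lasts 1/12 s, in which the tool goes at most 41.7 mm and 7.16 degrees, less where a joint would pass 70% of its speed; a pose out of reach is approached as far as the arm can. A call with a gripper value outside its range is refused whole. The fingers move at their own pace and stop on an object; the grip force is fixed at half the most. Time passes only in rows, so rows that repeat a pose let the fingers close. It gives the time, the measured TCP pose, the force and the opening at its end, in the units of the state.
- bot.get_obs(): the state, without advancing time (a new reading comes with each control period).
- bot.capture(name): name is "scene" or "top"; returns a dict with "img" (420x560x3 uint8, blue, green, red), "range_z" (420x560 float32, mm along the optical axis (not along the pixel's ray), 0 where there is no reading), "fov_y" (degrees; the focal length in pixels is half the picture's height over the tangent of half this angle, whatever the lens; pixels are square), "cx", "cy" (the principal point, pixels), "R" (3x3) and "t" (3): a world point X has camera coordinates R X + t. Camera axes: x right, y down, z forward; pixel columns grow to the right and rows downward; lengths in mm; the calibration is good to about 2 mm. A picture is of the moment at which its call begins.
- bot.close_job(): hands the job in, once; it reports no verdict.
The state is a dict: "time": time; "joint_positions": joint angles; "dq": joint speeds; "tau": joint torques, N m; "tool_pos": TCP position; "tcp_rot": TCP orientation; "contact_force": force on the tool from outside, world axes, zero at the start; "moment": the same for the moment, N m; "grip_width": finger opening in mm.
Only numpy, scipy, OpenCV 4.12 (cv2) and the standard library are available. Lean on these libraries where they do the work, as an engineer would, in place of code of your own. Each camera call takes 0.05 s, during which the arm holds its last target.

### The job

One of the two draw latches on top of the equipment case is still open, its loop lying on top of the keeper. Lift that loop over the keeper's lip, drop it down behind the lip, then push the lever right down flat until it snaps over centre, so that the loop pulls tight on the keeper, and let go.

Things in the scene. Friction and masses are not known exactly. Their poses are not given: they have to be found in the camera images.
- keeper: steel keeper of the open latch, fixed on the case. Origin: on the case's top under the hooking face; x level, away from the lever; y along the crossbar; z up. 5 mm foot plate 34 mm wide (x -14 to 36 mm); post 20 mm wide (x -9 to 0); lip on the post overhanging to x = +7 mm, at z = 20 to 26 mm. The bar belongs at x > 0 under the lip; resting on the foot plate its centre is at z = 8.5 mm.
- loop_bar (a point): centre of the crossbar (7 x 41 x 7 mm) at the free end of the steel loop, a flat frame 41 mm wide over its side bars (5 mm wide, 7 mm tall). x points outwards along the loop. It starts on top of the keeper, about 30 mm over the case, and can be pinched across its 41 mm width. It moves only in the latch's upright plane; pulled outwards it raises the lever; let go, it drops.
- loop: the same loop; origin on its pin, which joins it to the lever 26 mm from the lever's pivot; the bar's inner face is 68 mm from the pin. It stretches elastically by up to 7 mm (6 N per mm). With the bar on the foot plate its centre reaches at most x = 32 mm in the keeper's frame.
- lever_pivot (a point): fixed hinge axis of the lever of the open latch, 16 mm above the case's top and 45 mm from the keeper's origin; axes as those of the keeper.
- lever_end (a point): free end of the steel lever (22 mm wide, 4 mm thick, 72 mm long from the pivot); the last 18 mm bend up a little. When shut it lies flat, pointing away from the keeper, its upper face 21 mm above the case's top.
- lever (a joint): angle of that lever in rad: 0 = shut, flat; 1.57 = upright; 2.2 = fully open, leaning over the keeper. Light friction holds it wherever it is left. With the loop hooked it takes only 1 to 3 N at its end to press it down; dead centre lies at about 0.2, beyond which it snaps to 0 and stays.
- shut_latch: the other latch of the same make, 170 mm along the case, already shut; it does not move. Origin on the case's top under its lever's pivot, x towards its keeper.
- case: dark grey equipment case 162 x 300 mm, 100 mm tall, with black ends; it does not move. Origin under its centre on the desk; y along its length, x as the keeper's. Its flat top carries two draw latches, 85 mm either side of the middle, and a folded handle 14 mm high between them.

How it is judged (in metres and radians):
On the way:
1. the loop's bar is down behind the keeper's lip, the lever still up (x of loop_bar in the frame of keeper between 0.002 and 0.04 m and z of loop_bar in the frame of keeper below 0.0185 m and value of joint lever above 0.3 rad), for 0.2 s.
At the end, for the whole second after the job is handed in: The lever lies flat (within 0.07 rad of shut, past dead centre), and the loop's bar is under the keeper's lip, against its post, pulling on it with more than 4 N (value of joint lever below 0.07 rad and contact force between loop and keeper above 4 N and x of loop_bar in the frame of keeper between 0.001 and 0.01 m and z of loop_bar in the frame of keeper below 0.0185 m); the robot touches nothing.
It also fails if it takes over 38 s, if anything falls off the work surface, if the arm or the gripper's body presses on something with over 40 N, if the wrist force passes 120 N, or if a joint passes its speed limit or range.

## Working session

There is one attempt and no reset: what is moved stays moved. The work goes in short steps, Python scripts to look and compute and a tool call to move; the robot and the scene stay as the last step left them, time stands still between calls to the robot, and variables do not carry over. Pictures are saved under pics/ and viewed, and the job is handed in when it is done.

Besides the shell and the picture viewer there is one more tool, called after "Request:" as a command line: name --argument value ..., lists and objects as JSON in quotes. servo_tool: Moves the arm, as the interface text tells. Its arguments: {"type":"object","properties":{"angular":{"type":"array","items":{"type":"array","items":{"type":"number"}}},"slide":{"type":"array","items":{"type":"array","items":{"type":"number"}}},"grip":{"type":"array","items":{"type":"number"}}},"required":["angular","slide","grip"]}

```bash
mkdir -p pics; ls
python3 - <<'E'
from plant import bot
import cv2,numpy as np
print(bot.get_obs())
for n in("scene","top"):
    c=bot.capture(n); cv2.imwrite(f"pics/{n}0.png",c["img"]); np.savez(f"{n}0.npz",**c)
    print(n,c["fov_y"],c["cx"],c["cy"],c["R"],c["t"],"cam",-c["R"].T@c["t"])
E
```

```text
pics
{'time': 0.0, 'joint_positions': array([-1.32799023e+00,  3.42720285e-01,  1.52502321e+00,  2.76561572e-05,
        1.27538503e+00, -1.46014117e-01]), 'dq': array([ 6.65820214e-04, -1.22262150e-03,  1.41331599e-03, -3.14779518e-04,
        2.30325290e-04, -5.91015664e-05]), 'tau': array([-4.34289575e-05, -4.31241953e+01, -2.44223785e+01,  7.17279408e-02,
        5.58560807e-02, -1.12751393e-04]), 'tool_pos': array([ 198.93631757, -485.35053795,  188.84410652]), 'tcp_rot': array([-3.14007697e+00, -2.49628193e-04,  3.88811951e-01]), 'contact_force': array([-0.27954504, -0.28300738, -0.05388499]), 'moment': array([-0.03100009, -0.00413462,  0.0210835 ]), 'grip_width': 91.362034784876}
scene 56.33368892273627 277.54384342142157 209.63758365391956 [[-0.9023523  -0.43097029 -0.00499445]
 [-0.21646831  0.46319431 -0.85941404]
 [ 0.37269532 -0.7744131  -0.51125586]] [364.1220531  275.76222995 590.70229992] cam [168.10817329 486.64188679 540.81253706]
top 48.00724193120048 283.28336315789903 223.0659569021145 [[ 0.00771597 -0.99996271 -0.00387841]
 [-0.99946354 -0.00758855 -0.03185992]
 [ 0.0318293   0.00412216 -0.99948482]] [-161.32274635  476.01924566  939.29651078] cam [ 447.1114871  -161.57636986  953.35286263]
```

View pics/scene0.png

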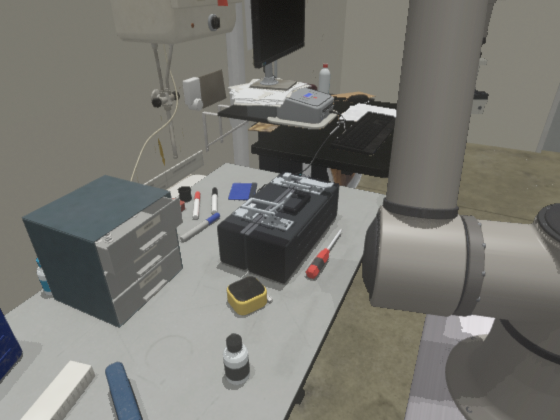

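View pics/top0.png

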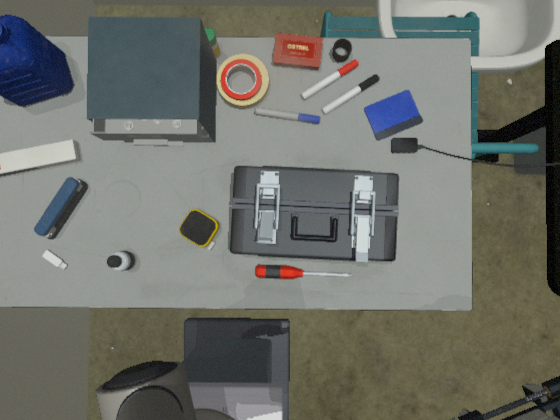

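Run:
```python
import cv2,numpy as np
a=cv2.imread("pics/top0.png")[150:280,220:410]; cv2.imwrite("pics/top0c.png",cv2.resize(a,None,fx=4,fy=4,interpolation=cv2.INTER_CUBIC))
a=cv2.imread("pics/scene0.png")[165:275,215:350]; cv2.imwrite("pics/scene0c.png",cv2.resize(a,None,fx=5,fy=5,interpolation=cv2.INTER_CUBIC))
```

```text
(no output)
```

View pics/top0c.png

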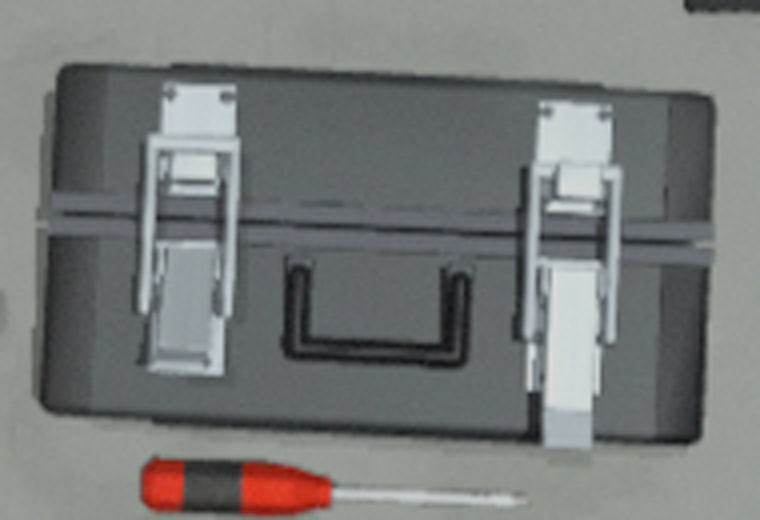

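View pics/scene0c.png

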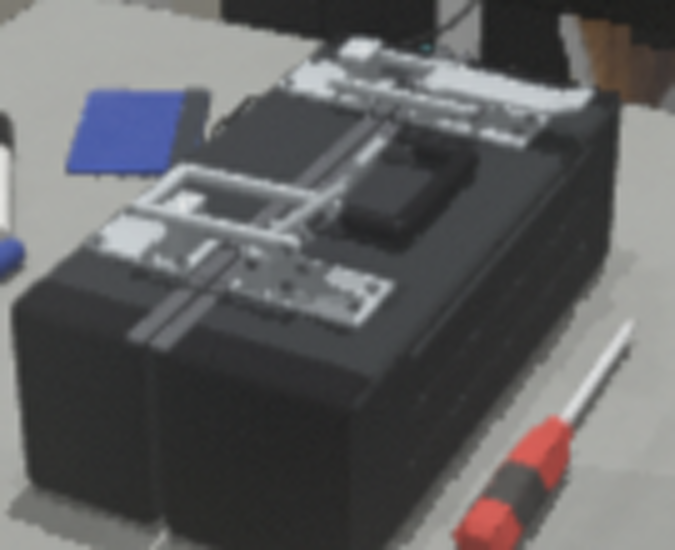

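```bash
cat > h.py <<'E'
import numpy as np
def load(n): return dict(np.load(n))
def f(c): return c["img"].shape[0]/2/np.tan(np.radians(float(c["fov_y"]))/2)
def cloud(c):
    Z=c["range_z"].astype(float);h,w=Z.shape;u,v=np.meshgrid(np.arange(w),np.arange(h));F=f(c)
    P=np.stack([(u-c["cx"])*Z/F,(v-c["cy"])*Z/F,Z],-1)
    return (P-c["t"])@c["R"]
def ray(c,u,v,z):
    d=c["R"].T@np.array([(u-c["cx"])/f(c),(v-c["cy"])/f(c),1]);o=-c["R"].T@c["t"]
    return o+d*(z-o[2])/d[2]
def proj(c,X):
    p=c["R"]@np.asarray(X,float)+c["t"];return p[:2]/p[2]*f(c)+[c["cx"],c["cy"]]
E
python3 - <<'E'
from h import *
import cv2
c=load("top0.npz");P=cloud(c);s=load("scene0.npz");Q=cloud(s)
sub=P[166:262,228:400]
z=sub[...,2]
print(np.percentile(z,[5,25,50,75,90,99]))
# case corners via top plane mask
m=((P[...,2]>92)&(P[...,2]<180)).astype(np.uint8);m[:150]=0;m[280:]=0;m[:,:215]=0
cs,_=cv2.findContours(m,0,2);k=max(cs,key=cv2.contourArea)
pts=P[m>0]; pts=pts[abs(pts[:,2]-100)<4]
r=cv2.minAreaRect(pts[:,:2].astype(np.float32));print(r,cv2.boxPoints(r))
np.set_printoptions(linewidth=220,suppress=True,precision=0)
# profile heights top view, left latch
print("top heights rows168-250, cols 250-284")
for v in range(168,250,2): print(v,z[v-166,250-228:286-228:2].round())
E
```

```text
[ -0.52796688  98.05188889  99.81628563 102.0878408  116.86205029
 154.51350551]
((492.3001708984375, -214.88096618652344), (302.05828857421875, 162.32818603515625), 87.85368347167969) [[ 405.53674 -362.76443]
 [ 567.7511  -368.84387]
 [ 579.0636   -66.9975 ]
 [ 416.84924  -60.91806]]
top heights rows168-250, cols 250-284
168 [ 99. 100.  98.  98.  97.  96.  98.  98.  98.  97.  99. 100.  99.  96. 100.  98.  96.  92.]
170 [ 98. 101.  99. 100. 101.  98.  97.  99.  98. 100. 101. 101.  99.  99.  97.  99.  97. 101.]
172 [101. 100.  99. 100.  98.  99. 102. 104. 104. 104. 105. 104. 105. 106. 105. 102.  98.  98.]
174 [ 98.  97.  99.  96. 101.  99. 103. 105. 103. 106. 107. 105. 103. 106. 104. 100.  96.  97.]
176 [100. 100.  97.  98.  98. 101. 107. 104. 107. 105. 104. 103. 103. 103. 103. 100.  97.  98.]
178 [ 97. 100. 100. 101. 100. 105. 104. 104. 104. 104. 103. 106. 106. 103. 103.  96. 100.  99.]
180 [ 98. 100.  99.  97.  97. 107. 101. 105. 105. 104. 102. 103. 106. 104. 106.  97.  99.  99.]
182 [101.  99.  98. 100. 100. 104. 104. 106. 105. 105. 104. 104. 107. 102. 104. 100.  99.  99.]
184 [101
[... 2459 characters left out ...]
4. 100.  99. 100.  99. 101.]
236 [100. 100. 100.  99. 103. 157. 160. 156. 159. 159. 159. 102. 103. 102.  99. 100.  99.  99.]
238 [100.  97.  96.  97. 102. 166. 164. 164. 166. 163. 162. 104. 104.  98.  99. 100. 101. 101.]
240 [ 99. 100.  99.  99. 105. 171. 173. 172. 171. 171. 168. 105. 105.  99.  99.  98.  99.  99.]
242 [ 97.  97. 100. 102. 102. 173. 176. 174. 172. 173. 174. 102. 101.  99.  98. 100. 100. 100.]
244 [100. 101.  98. 100.  99.  98. 100.  98.  99.  99.  99.  98.  98. 101.  98.  99. 103.  99.]
246 [ 99.  99.  99. 100. 102.  99.  99.  99. 101. 100.  99. 100.  97.  98. 100. 101.  99.  98.]
248 [ 98. 100.  97. 101. 100. 101. 100. 100. 100.  98.  99. 100.  99. 101. 101.  99. 101.  99.]
```

Run:
```python
from h import *
c=load("top0.npz");P=cloud(c);s=load("scene0.npz");Q=cloud(s)
np.set_printoptions(linewidth=200,suppress=True,precision=1)
C=np.array([492.3,-214.9])
yaw=-0.0375
for nm,cl in(("top",P),("scene",Q)):
    ex=np.array([np.cos(yaw),np.sin(yaw)]);ey=np.array([-ex[1],ex[0]])
    A=cl.reshape(-1,3);u=(A[:,:2]-C)@ex;w=(A[:,:2]-C)@ey;z=A[:,2]
    a=(abs(u)<110)&(abs(w-85)<40)
    def rep(t,mm):
        mm=a&mm
        if mm.sum(): print(nm,t,mm.sum(),"u",np.percentile(u[mm],[0,3,50,97,100]),"w",np.percentile(w[mm],[0,3,50,97,100]),"z",np.median(z[mm]))
    rep("loop",(z>129.5)&(z<138)&(u<45)&((abs(w-85)>14)|(u>10)))
    rep("lip",(z>122)&(z<129)&(u>5)&(abs(w-85)<9))
    rep("foot",(z>102.5)&(z<108)&(u>12)&(abs(w-85)<15))
    l=(a&(z>134)&(z<190)&(abs(w-85)<13)&(u<0))
    rep("lever",l&(z>0))
    if l.sum()>10:
        p=np.polyfit(z[l],u[l],1);print("lever slope",p,"angle",np.arctan2(1,-p[0]), "u at 116",np.polyval(p,116))
    # shut latch
    b=(abs(u)<110)&(abs(w+85)<12)&(z>118)&(z<124)
    print(nm,"shut",np.percentile(u[b],[0,3,50,97,100]),np.median(w[b]))
    # loop sidebar direction: yaw
    for lo,hi in((-40,10),):
        for sgn in(-1,1):
            m=a&(z>129.5)&(z<136)&(u>lo)&(u<40)&((w-85)*sgn>15)
            if m.sum()>5:print(nm,"side",sgn,m.sum(),np.polyfit(u[m],w[m],1))
```

```text
top loop 322 u [-32.  -30.   15.   44.2  45. ] w [ 64.6  65.1  84.7 105.2 105.7] z 133.10161969971838
top lip 71 u [27.6 27.9 34.2 39.5 46.5] w [76.3 76.4 84.1 92.5 92.6] z 125.43935240545952
top foot 290 u [12.9 15.2 54.6 71.1 73.4] w [70.2 71.2 83.8 98.8 99.8] z 104.31451556082078
top lever 266 u [-55.5 -55.  -38.6 -22.3 -18.8] w [73.5 74.8 85.2 95.9 97.8] z 152.3293232021465
lever slope [-0.8 89.5] angle 0.873163622561358 u at 116 -7.6952040277314495
top shut [-82.7 -74.5 -37.6  33.   42.1] -84.11616742412566
top side -1 111 [ 0.  67.2]
top side 1 114 [ -0.  103.1]
scene loop 226 u [-32.7 -31.3  10.7  43.2  44.9] w [ 62.8  65.   95.  104.8 105.9] z 133.95640728326782
scene lip 23 u [25.4 26.3 32.8 39.7 40. ] w [76.4 76.9 82.1 88.8 89.8] z 127.41816595142217
scene foot 168 u [12.4 14.  45.3 70.  72.2] w [ 70.5  71.8  88.1  99.5 100. ] z 106.02029385323112
scene lever 100 u [-56.5 -56.4 -38.3 -22.2 -20.6] w [74.2 75.1 92.2 96.1 97. ] z 151.38787472437355
lever slope [-0.8 76.9] angle 0.9156686318623354 u at 116 -12.20072610399437
scene shut [-78.5 -71.1 -34.3  33.9  42.6] -81.69250345817755
scene side -1 76 [ 0.  67.2]
scene side 1 86 [ -0.  103.2]
```

Run:
```python
from h import *
c=load("top0.npz");P=cloud(c);s=load("scene0.npz");Q=cloud(s)
np.set_printoptions(linewidth=200,suppress=True,precision=1)
C=np.array([492.3,-214.9]);yaw=-0.0375
ex=np.array([np.cos(yaw),np.sin(yaw)]);ey=np.array([-ex[1],ex[0]])
print("keeper origin",C+36.5*ex+85*ey)
for nm,cl in(("top",P),("scene",Q)):
    A=cl.reshape(-1,3);u=(A[:,:2]-C)@ex;w=(A[:,:2]-C)@ey;z=A[:,2]
    m=(abs(w-85)<25)&(z>129.5)&(z<140)&(u>36)&(u<80)
    print(nm,"bar",m.sum(),"x",np.percentile(u[m]-36.5,[0,3,25,50,75,97,100]),np.percentile(w[m],[0,3,50,97,100]),np.median(z[m]))
    print(" mid",np.sort(u[m&(abs(w-85)<12)]-36.5))
k=C+36.5*ex+85*ey
g=k+9*ex
# green check by ray in top: bar expected pixel
for x in (5,9,12): print(x,proj(c,[*(k+x*ex),133]),proj(s,[*(k+x*ex),133]))
```

```text
keeper origin [ 532.  -131.3]
top bar 102 x [-0.4 -0.3  3.6  5.5  7.6  9.2  9.8] [ 64.6  66.2  85.6 104.5 104.9] 132.36630365005306
 mid [2.5 2.5 2.7 2.7 2.9 3.6 3.6 3.8 4.  4.  4.  4.  4.1 4.2 4.3 4.4 4.4 4.5 4.7 5.2 5.4 5.5 5.5 5.6 5.6 5.6 5.6 5.8 6.1 6.1 6.3 6.3 6.4 7.1 7.2 7.2 7.6 7.7 7.7 7.7 7.7 7.7 7.7 7.8 7.9 8.1 8.3 8.9 8.9
 9.1 9.2 9.2 9.2 9.5 9.8]
scene bar 50 x [-0.3 -0.1  2.5  3.7  5.8  8.2  8.7] [ 64.1  66.4  84.5 103.  104. ] 133.8806912980287
 mid [1.3 1.7 2.  2.3 2.5 2.5 2.6 2.8 2.8 2.9 2.9 3.2 3.3 3.8 4.1 4.5 4.6 4.8 4.9 6.  6.2 6.5 6.9 8.  8.7]
5 [268.3 186.5] [246.9 202.2]
9 [268.4 184.2] [245.3 201.7]
12 [268.5 182.5] [244.1 201.4]
```

Run:
```python
from h import *
c=load("top0.npz");P=cloud(c)
np.set_printoptions(linewidth=200,suppress=True,precision=1)
A=P.reshape(-1,3);m=(A[:,2]>130)&(A[:,2]<400)&(A[:,1]>-95)&(A[:,0]>480)&(A[:,0]<800)
B=A[m];print(m.sum(),np.percentile(B,[0,1,50,99,100],axis=0))
n=B[B[:,0]<np.percentile(B[:,0],12)]
print(np.percentile(n,[0,10,50,90,100],axis=0))
s=load("scene0.npz");A=cloud(s).reshape(-1,3);m=(A[:,2]>60)&(A[:,2]<400)&(A[:,1]>-60)&(A[:,1]<30)&(A[:,0]>480)&(A[:,0]<800);B=A[m]
print(np.percentile(B,[0,1,50,99,100],axis=0))
```

```text
14600 [[606.4 -19.3 130. ]
 [613.5 -18.8 131.7]
 [722.4  83.4 188.6]
 [798.4 317.7 192.8]
 [800.  343.2 209.2]]
[[606.4 -19.2 130. ]
 [614.9  -8.  138.3]
 [617.5  73.8 168. ]
 [643.7 157.4 189.4]
 [645.7 164.9 193.3]]
[[614.4 -21.3  60. ]
 [615.3 -20.1  62.3]
 [665.3   3.4 177.2]
 [795.7  29.3 192.2]
 [799.8  30.  192.9]]
```

Request:
servo_tool --angular '[[0,0,0],[0,0,-5],[0,0,-10],[0,0,-15],[0,0,-20],[0,0,-24.4],[0,0,-24.4],[0,0,-24.4],[0,0,-24.4],[0,0,-24.4]]' --slide '[[0,0,35],[20,20,60],[45,48,60],[70,73,60],[95,100,60],[120,126,60],[145,152,60],[170,178,60],[195,204,60],[220,230,60]]' --grip '[1,1,1,1,1,1,1,0.6,0.6,0.6]'

```text
time: 0.93
tool_pos: [419.8, -254.2, 249.3]
tcp_rot: [-3.141, 0.0, -0.037]
contact_force: [0.7, -1.1, -1.1]
grip_width: 76.6
```

Request:
servo_tool --angular '[[0,0,0],[0,0,0],[0,0,0],[0,0,0],[0,0,0],[0,0,0],[0,0,0],[0,0,0],[0,0,0]]' --slide '[[25,26,0],[50,52,0],[75,78,0],[100,104,0],[118.5,124.3,0],[118.5,124.3,-30],[118.5,124.3,-60],[118.5,124.3,-80],[118.5,124.3,-80]]' --grip '[0.6,0.6,0.6,0.6,0.6,0.6,0.6,0.6,0.6]'

```text
time: 1.68
tool_pos: [534.7, -130.1, 164.7]
tcp_rot: [-3.139, 0.009, -0.036]
contact_force: [-0.1, -0.4, 0.3]
grip_width: 73.6
```

Run:
```python
from plant import bot
import cv2,numpy as np
print(bot.get_obs()["tool_pos"],bot.get_obs()["contact_force"])
o=[]
for n,(a,b,d,e) in(("scene",(120,260,200,380)),("top",(140,280,190,370))):
    c=bot.capture(n); np.savez(f"{n}1.npz",**c)
    o.append(cv2.resize(c["img"][a:b,d:e],None,fx=2.2*2,fy=2.2*2,interpolation=cv2.INTER_CUBIC)[:, :])
cv2.imwrite("pics/s1.png",o[0]);cv2.imwrite("pics/t1.png",o[1])
```

```text
[ 534.71772056 -130.1194702   164.66720758] [-0.05001362 -0.41349346  0.33027967]
```

View pics/s1.png

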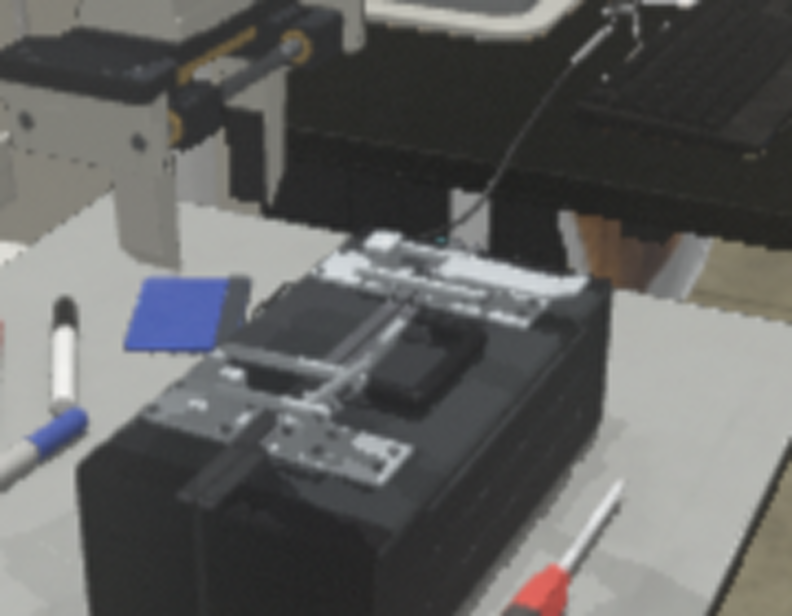

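View pics/t1.png

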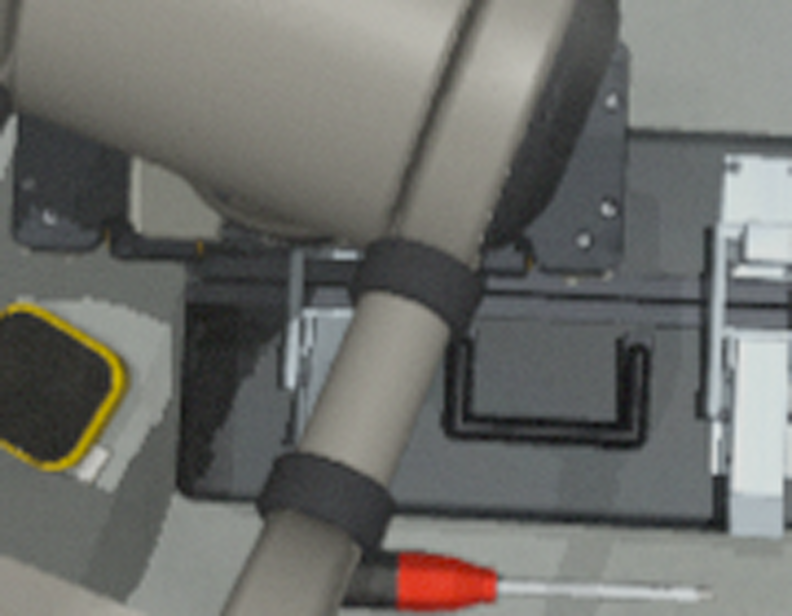

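Request:
servo_tool --angular '[[0,0,0],[0,0,0],[0,0,0],[0,0,0],[0,0,0]]' --slide '[[0,0,-15],[0,0,-30],[0,0,-40],[0,0,-50],[0,0,-50]]' --grip '[0.6,0.6,0.6,0.6,0.6]'

```text
time: 2.2
tool_pos: [537.0, -131.5, 118.6]
tcp_rot: [-3.141, 0.002, -0.037]
contact_force: [0.4, -0.2, -0.3]
grip_width: 73.4
```

Run:
```python
from plant import bot
import cv2,numpy as np
from h import *
c=bot.capture("scene"); np.savez("scene2.npz",**c)
print(proj(c,[532+5.5,-131.5,129.5]), proj(c,bot.get_obs()["tool_pos"]))
cv2.imwrite("pics/s2.png",cv2.resize(c["img"][140:260,200:340],None,fx=5,fy=5,interpolation=cv2.INTER_CUBIC))
```

```text
[246.76893348 203.56782891] [247.04490664 207.6515139 ]
```

View pics/s2.png

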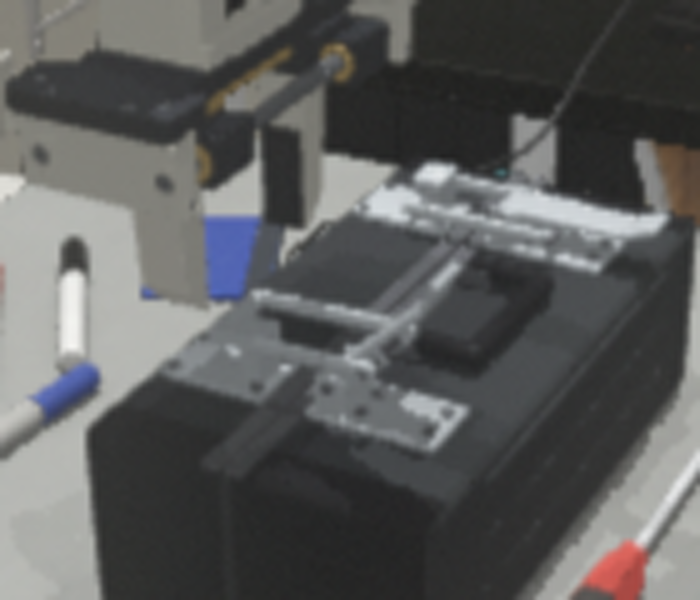

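Run:
```python
from plant import bot
from h import *
np.set_printoptions(suppress=True,precision=1)
c=load("scene2.npz");P=cloud(c)
for d in(-37,37,55): print(d,proj(c,[537,-131.5+d,119]))
for u,v in((235,198),(230,190),(233,180),(240,195),(241,190),(257,183),(255,175),(262,180)): print(u,v,P[v,u],c["img"][v,u])
print(bot.get_obs())
print(c["R"]-load("scene0.npz")["R"])
```

```text
-37 [255.5 200.2]
37 [238.3 216.2]
55 [233.8 220.5]
235 198 [531.4 -78.  171.3] [120 126 127]
230 190 [540.7 -76.8 187.3] [121 128 129]
233 180 [511.4 -44.4 229.5] [121 127 128]
240 195 [527.1 -90.1 172.9] [121 122 121]
241 190 [ 702.9 -379.6    5.9] [161 108  96]
257 183 [ 531.5 -168.2  162.4] [47 47 46]
255 175 [ 536.  -168.9  180. ] [46 46 45]
262 180 [ 523.1 -175.5  168. ] [117 123 123]
{'time': 2.25, 'joint_positions': array([-0.4,  0.5,  1.5, -0. ,  1.1,  1.2]), 'dq': array([ 0., -0., -0.,  0.,  0., -0.]), 'tau': array([ -0. , -46.7, -22.3,   0.1,  -0.2,   0. ]), 'tool_pos': array([ 537.4, -131.6,  119.5]), 'tcp_rot': array([-3.1,  0. , -0. ]), 'contact_force': array([-0.1, -0.4, -0.2]), 'moment': array([ 0.1, -0. ,  0. ]), 'grip_width': 73.46356536628083}
[[0. 0. 0.]
 [0. 0. 0.]
 [0. 0. 0.]]
```

Run:
```python
from plant import bot
from h import *
import cv2
np.set_printoptions(suppress=True,precision=0,linewidth=220)
c=load("scene2.npz");P=cloud(c)
print("col of near finger: v, xyz")
for u in(230,236,238,258,261,264):
    print("u",u)
    for v in range(150,206,4): print("  ",v,P[v,u],c["img"][v,u])
t=load("top1.npz");A=cloud(t)
cv2.imwrite("pics/s2full.png",c["img"])
```

```text
col of near finger: v, xyz
u 230
   150 [538. -83. 268.] [123 131 131]
   154 [531. -70. 266.] [57 56 56]
   158 [522. -57. 265.] [60 58 57]
   162 [514. -42. 265.] [75 72 70]
   166 [511. -37. 260.] [53 54 53]
   170 [513. -40. 251.] [121 128 129]
   174 [518. -46. 239.] [122 129 129]
   178 [518. -46. 232.] [121 128 129]
   182 [518. -45. 224.] [121 128 128]
   186 [540. -77. 196.] [122 128 130]
   190 [541. -77. 187.] [121 128 129]
   194 [543. -80. 177.] [122 128 130]
   198 [ 704. -321.    9.] [147 112 105]
   202 [ 697. -309.    3.] [179 183 181]
u 236
   150 [526. -84. 270.] [126 134 135]
   154 [522. -76. 265.] [58 57 57]
   158 [512. -60. 265.] [56 55 54]
   162 [503. -45. 266.] [72 70 68]
   166 [502. -43. 259.] [56 56 57]
   170 [502. -42. 252.] [118 124 125]
   174 [503. -43. 243.] [122 129 130]
   178 [506. -46. 234.] [122 128 129]
   182 [506. -45. 226.] [123 130 130]
   186 [528. -80. 197.] [117 124 124]
   190 [527. -76. 191.] [122 127 128]
   194 [528. -77. 181.] [122 127 129]
   198 [530. -79. 171.] [122 127 129]
   202 [ 683. -318.    2.] [179 183 182]
u 238
   150
[... 1484 characters left out ...]
 -248.  100.] [79 77 75]
   194 [ 555. -228.  101.] [74 72 69]
   198 [ 546. -212.  101.] [69 66 65]
   202 [ 512. -148.  131.] [118 115 112]
u 264
   150 [ 513. -168.  241.] [59 79 88]
   154 [ 504. -152.  240.] [80 78 76]
   158 [ 523. -188.  214.] [92 96 97]
   162 [ 522. -185.  206.] [91 96 97]
   166 [ 523. -186.  196.] [ 95 100 101]
   170 [ 523. -185.  187.] [107 112 111]
   174 [ 524. -187.  177.] [148 153 153]
   178 [ 682. -486.    2.] [158 163 163]
   182 [ 672. -465.   -0.] [178 182 180]
   186 [ 569. -271.   99.] [109 109 108]
   190 [ 557. -247.  102.] [79 77 75]
   194 [ 548. -230.  101.] [69 67 65]
   198 [ 541. -216.  100.] [68 66 64]
   202 [ 505. -149.  132.] [124 121 117]
```

View pics/s2full.png

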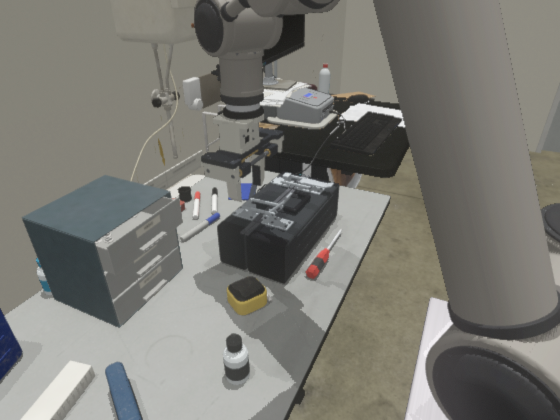

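Run:
```python
from plant import bot
from h import *
import cv2
np.set_printoptions(suppress=True,precision=0,linewidth=220)
def tip(c):
    A=cloud(c).reshape(-1,3)
    for n,lo,hi in(("near",-100,-70),("far",-190,-165)):
        m=(A[:,1]>lo)&(A[:,1]<hi)&(abs(A[:,0]-535)<25)&(A[:,2]>136)&(A[:,2]<300)
        if m.sum():print(n,m.sum(),np.percentile(A[m],[0,2,50,98],axis=0).ravel())
tip(load("scene1.npz"));tip(load("scene2.npz"))
c=bot.capture("scene");np.savez("scene3.npz",**c);tip(c)
print(bot.get_obs()["time"],bot.get_obs()["tool_pos"])
```

```text
near 319 [ 511. -100.  203.  512.  -92.  205.  529.  -78.  234.  546.  -74.  297.]
far 459 [ 510. -188.  203.  512. -186.  205.  526. -170.  244.  543. -166.  293.]
near 838 [ 510. -100.  158.  512.  -97.  164.  530.  -82.  269.  558.  -72.  299.]
far 414 [ 510. -190.  156.  511. -188.  159.  526. -171.  197.  544. -167.  265.]
near 835 [ 510. -100.  157.  512.  -97.  166.  530.  -82.  269.  558.  -72.  299.]
far 416 [ 510. -189.  158.  511. -187.  161.  527. -171.  199.  545. -167.  266.]
2.3 [ 538. -132.  120.]
```

Request:
servo_tool --angular '[[0,0,0],[0,0,0],[0,0,0],[0,0,0],[0,0,0],[0,0,0]]' --slide '[[0,0,0],[0,0,0],[0,0,0],[0,0,0],[0,0,0],[0,0,0]]' --grip '[-0.3,-0.3,-0.3,-0.3,-0.3,-0.3]'

```text
time: 2.8
tool_pos: [537.6, -131.5, 119.7]
tcp_rot: [3.141, -0.0, -0.037]
contact_force: [-0.5, 0.2, -0.3]
grip_width: 38.0
```

Request:
servo_tool --angular '[[0,0,0],[0,0,0],[0,0,0]]' --slide '[[0,0,0],[0,0,0],[0,0,0]]' --grip '[-0.3,-0.3,-0.3]'

```text
time: 3.05
tool_pos: [537.5, -131.5, 119.5]
tcp_rot: [3.142, 0.0, -0.037]
contact_force: [0.6, -0.4, -0.8]
grip_width: 32.2
```

Run:
```python
from plant import bot
import cv2,numpy as np
from h import *
c=bot.capture("scene"); np.savez("scene4.npz",**c)
cv2.imwrite("pics/s4.png",cv2.resize(c["img"][140:260,200:340],None,fx=5,fy=5,interpolation=cv2.INTER_CUBIC))
```

```text
(no output)
```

View pics/s4.png

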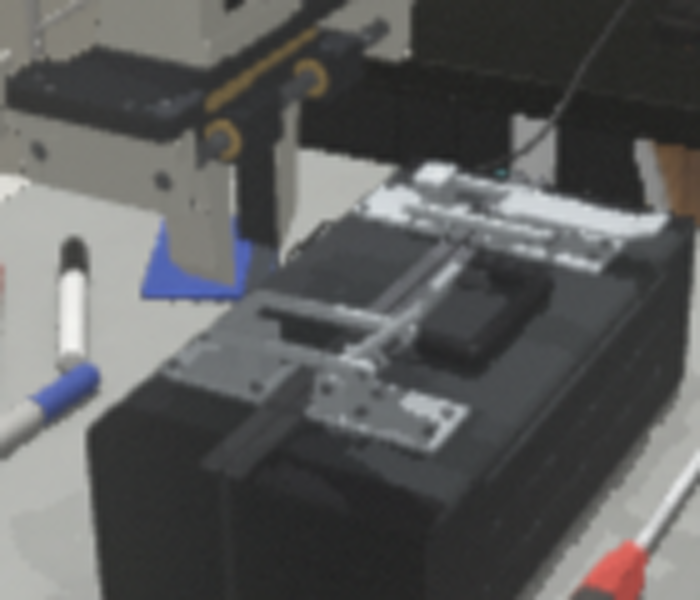

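Run:
```python
from h import *
np.set_printoptions(suppress=True,precision=1,linewidth=200)
c=load("scene4.npz")
for z in(145,150,155,160,165):
    print(z,[proj(c,[x,y,z]) for x,y in((528,-115.5),(528,-96.5),(547,-96.5),(528,-147.5))])
g=c["img"][:,:,2].astype(int)
for u in(236,238,240,242,244,246): print(u,g[186:206,u])
```

```text
145 [array([246.6, 201.5]), array([242. , 205.7]), array([233.8, 203.7]), array([254.1, 194.7])]
150 [array([246.5, 199.4]), array([241.9, 203.6]), array([233.7, 201.6]), array([254. , 192.6])]
155 [array([246.4, 197.2]), array([241.7, 201.4]), array([233.5, 199.4]), array([253.9, 190.5])]
160 [array([246.3, 195.1]), array([241.6, 199.2]), array([233.4, 197.3]), array([253.8, 188.4])]
165 [array([246.2, 192.9]), array([241.5, 197. ]), array([233.2, 195.1]), array([253.8, 186.3])]
236 [130 129 129 129 130 129 126 116  97  86  83  83  83  90 169 181 182 182 182 181]
238 [129 130 129 129 128 130 128 122 117  98  85  82  83  78 144 175 181 182 182 182]
240 [128 129 128 129 128 129 129 126 120 110  90  82  79  78 141 175 181 182 181 176]
242 [125 125 127 128 128 129 129 128 123 117  96  84  81  77 140 175 181 177 154 126]
244 [122 123 122 123 123 122 122 122 121 120 110  88  77  66 114 169 158 120 111 108]
246 [102 108 110 111 111 112 117 119 119 119 117  96  80  66 104 123 113 110 111 109]
```

Request:
servo_tool --angular '[[0,0,0],[0,0,0],[0,0,0],[0,0,0],[0,0,0],[0,0,0],[0,0,0],[0,0,0],[0,0,0],[0,0,0]]' --slide '[[0,0,0],[0,0,0],[0,0,0],[0,0,0],[0,0,0],[0,0,0],[0,0,-7],[0,0,-14],[0,0,-20],[0,0,-20]]' --grip '[0.5,0.5,0.5,0.5,0.5,0.5,0.5,0.5,0.5,0.5]'

```text
time: 3.93
tool_pos: [536.4, -131.1, 97.6]
tcp_rot: [-3.141, 0.003, -0.037]
contact_force: [-0.7, 0.1, -0.6]
grip_width: 68.9
```

```bash
cat > cap.py <<'E'
import sys
from plant import bot
import cv2,numpy as np
n=sys.argv[1]
print(bot.grasp_offset)
c=bot.capture("scene"); np.savez(n+".npz",**c)
cv2.imwrite(f"pics/{n}.png",cv2.resize(c["img"][140:260,200:340],None,fx=5,fy=5,interpolation=cv2.INTER_CUBIC))
E
python3 cap.py s5
```

```text
18.8
```

View pics/s5.png

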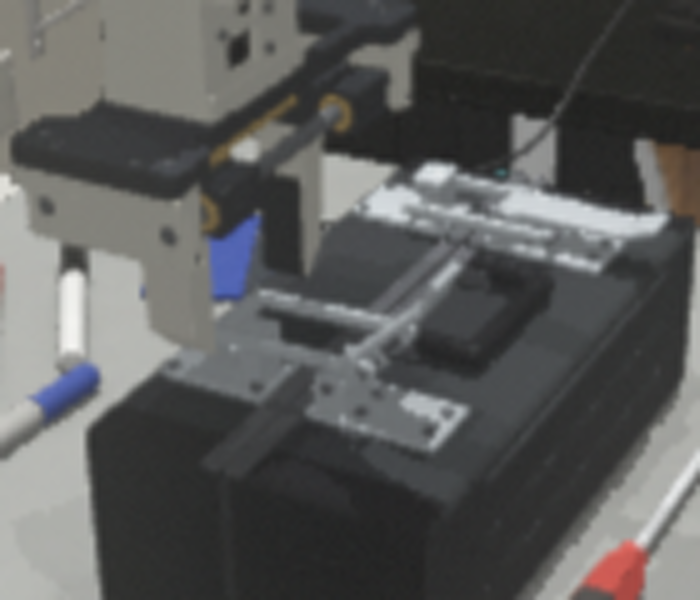

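Request:
servo_tool --angular '[[0,0,0],[0,0,0],[0,0,0]]' --slide '[[0,0,-8],[0,0,-16],[0,0,-16]]' --grip '[0.5,0.5,0.5]'

```text
time: 4.23
tool_pos: [536.5, -131.1, 81.7]
tcp_rot: [-3.141, 0.003, -0.037]
contact_force: [-0.6, -0.1, -0.1]
grip_width: 69.0
```

```bash
python3 cap.py s6
```

```text
18.8
```

View pics/s6.png

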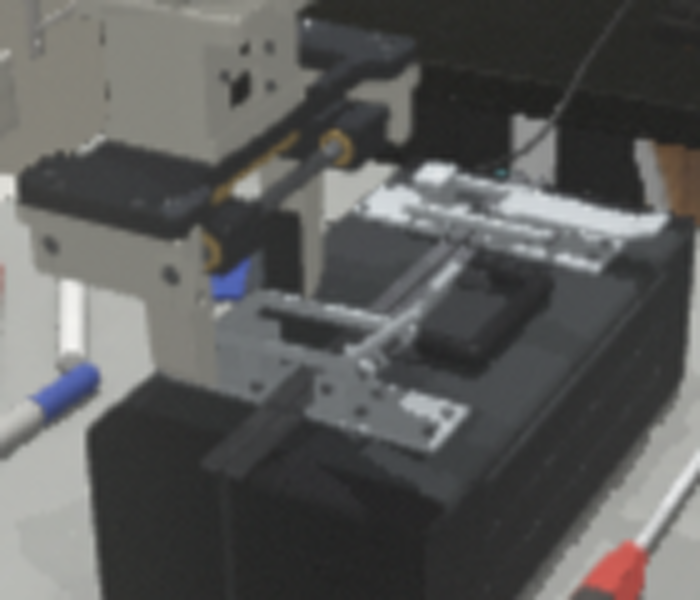

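Request:
servo_tool --angular '[[0,0,0],[0,0,0],[0,0,0],[0,0,0],[0,0,0],[0,0,0],[0,0,0]]' --slide '[[0,0,0],[0,0,0],[0,0,0],[0,0,0],[0,0,0],[0,0,0],[0,0,0]]' --grip '[-0.3,-0.3,-0.3,-0.3,-0.3,-0.3,-0.3]'

```text
time: 4.87
tool_pos: [537.8, -131.9, 83.8]
tcp_rot: [3.141, -0.001, -0.037]
contact_force: [0.1, -1.8, 0.8]
grip_width: 40.4
```

```bash
python3 cap.py s7
```

```text
18.8
```

View pics/s7.png

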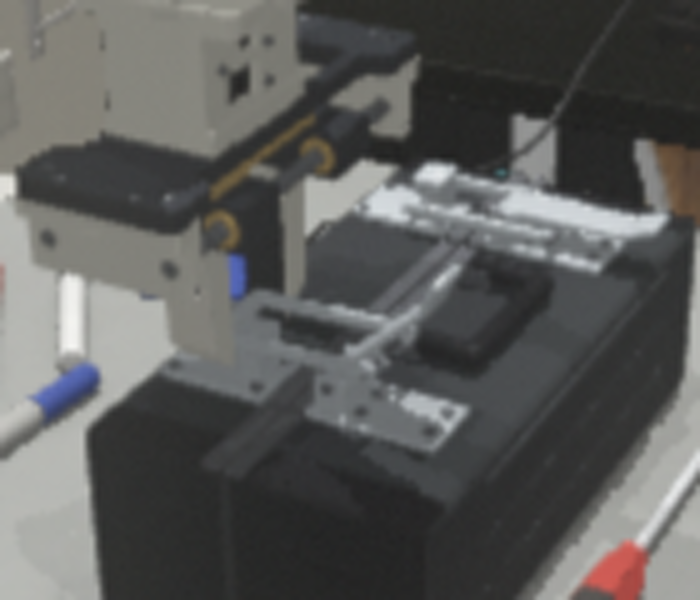

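Request:
servo_tool --angular '[[0,0,0],[0,0,0],[0,0,0],[0,0,0],[0,0,0],[0,0,0],[0,0,0]]' --slide '[[0,0,3],[0,0,6],[3,-0.1,6],[6,-0.2,6],[9,-0.3,6],[13,-0.5,6],[13,-0.5,6]]' --grip '[-0.3,-0.3,-0.3,-0.3,-0.3,-0.3,-0.3]'

```text
time: 5.5
tool_pos: [551.5, -132.3, 89.8]
tcp_rot: [3.141, -0.001, -0.037]
contact_force: [-1.8, -3.2, 1.6]
grip_width: 40.1
```

```bash
python3 cap.py s8
```

```text
18.8
```

View pics/s8.png

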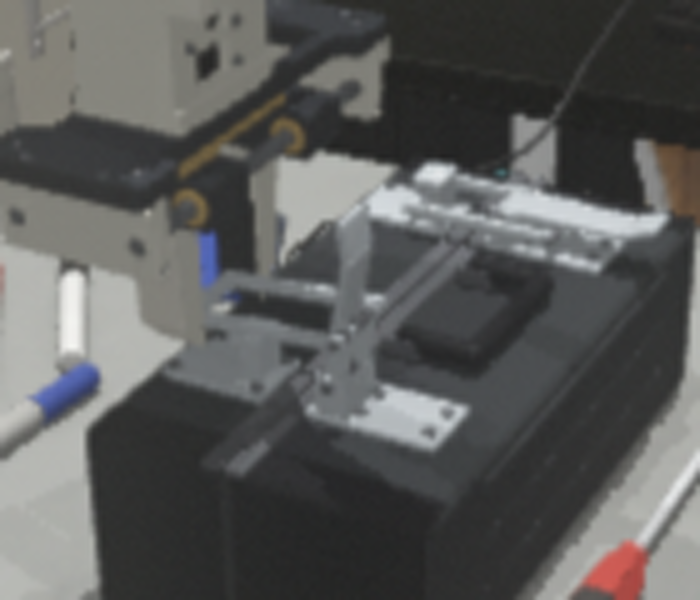

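Request:
servo_tool --angular '[[0,0,0],[0,0,0],[0,0,0],[0,0,0],[0,0,0],[0,0,0]]' --slide '[[0,0,-4],[0,0,-8],[0,0,-12],[0,0,-16],[0,0,-19],[0,0,-19]]' --grip '[-0.3,-0.3,-0.3,-0.3,-0.3,-0.3]'

```text
time: 6.05
tool_pos: [550.2, -132.0, 69.7]
tcp_rot: [-3.142, 0.001, -0.037]
contact_force: [-0.6, -4.1, 1.1]
grip_width: 40.8
```

```bash
python3 cap.py s9
```

```text
18.8
```

View pics/s9.png

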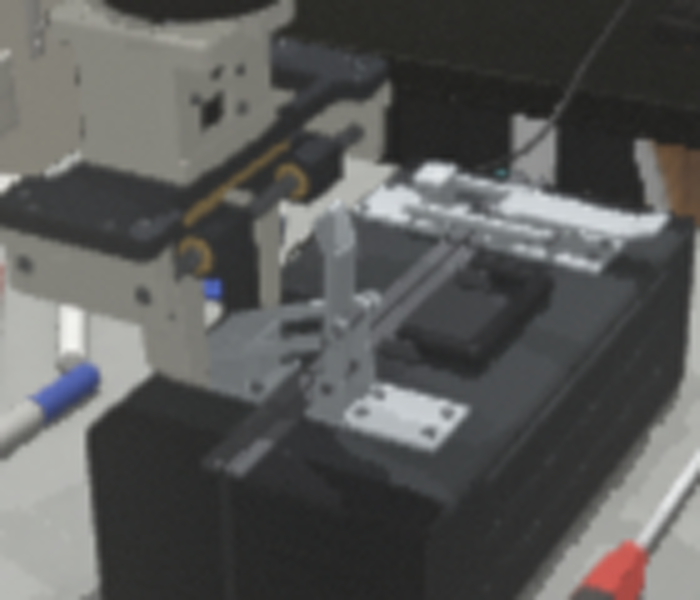

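Request:
servo_tool --angular '[[0,0,0],[0,0,0],[0,0,0],[0,0,0],[0,0,0],[0,0,0],[0,0,0]]' --slide '[[0,0,0],[0,0,0],[0,0,0],[0,0,0],[0,0,0],[0,0,0],[0,0,0]]' --grip '[0.3,0.3,0.3,0.3,0.3,0.3,0.3]'

```text
time: 6.68
tool_pos: [550.6, -131.9, 70.5]
tcp_rot: [-3.142, -0.0, -0.037]
contact_force: [0.2, -0.6, -0.2]
grip_width: 60.1
```

Request:
servo_tool --angular '[[0,0,0],[0,0,0],[0,0,0],[0,0,0],[0,0,0],[0,0,0],[0,0,0],[0,0,0]]' --slide '[[0,0,10],[0,0,30],[0,0,60],[0,0,90],[10,0,120],[40,0,120],[60,0,120],[60,0,120]]' --grip '[0.3,0.3,0.3,0.3,0.3,0.0,-0.5,-1]'

```text
time: 7.35
tool_pos: [613.4, -132.0, 191.5]
tcp_rot: [3.141, -0.003, -0.037]
contact_force: [-1.1, 0.4, -0.6]
grip_width: 43.7
```

```bash
python3 cap.py s10
```

```text
18.8
```

View pics/s10.png

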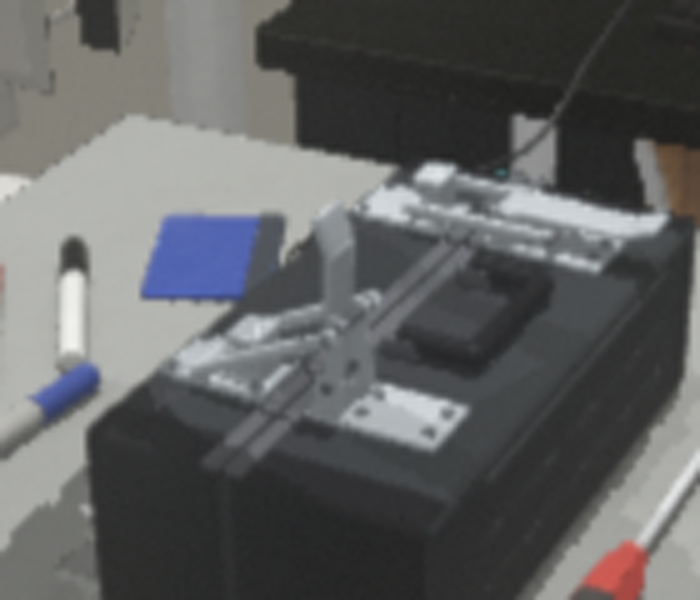

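Run:
```python
from plant import bot
from h import *
import cv2
np.set_printoptions(linewidth=200,suppress=True,precision=1)
t=bot.capture("top");np.savez("t10.npz",**t)
cv2.imwrite("pics/t10.png",cv2.resize(t["img"][140:280,190:370],None,fx=4.4,fy=4.4,interpolation=cv2.INTER_CUBIC))
k=np.array([532,-131.3]);yaw=-0.0375
ex=np.array([np.cos(yaw),np.sin(yaw)]);ey=np.array([-ex[1],ex[0]])
A=cloud(load("s10.npz")).reshape(-1,3);x=(A[:,:2]-k)@ex;y=(A[:,:2]-k)@ey;z=A[:,2]-100
m=(abs(y)<14)&(z>42)&(z<110)&(x>-100)&(x<20)
print(m.sum());o=np.argsort(z[m]);print(np.c_[x[m],y[m],z[m]][o][::6])
m=(abs(y)>14)&(abs(y)<22)&(z>7.5)&(z<40)&(x>-60)&(x<40);o=np.argsort(x[m]);print(np.c_[x[m],y[m],z[m]][o][::4])
```

```text
186
[[-52.2   7.4  42.7]
 [-51.5  10.2  44. ]
 [-49.3 -10.8  44.4]
 [-50.8   8.9  45.5]
 [-49.1   1.6  46. ]
 [-51.9   6.6  46.9]
 [-52.  -10.2  47.8]
 [-45.8  -0.3  48.8]
 [-45.7   3.6  50.8]
 [-44.8  -6.4  52.5]
 [-45.1   2.3  54.6]
 [-41.5   8.3  56.6]
 [-46.   -8.8  58.6]
 [-46.2   4.2  60.4]
 [-46.1   3.9  62.5]
 [-42.9  10.4  64.9]
 [-44.2   8.5  66.5]
 [-46.1   7.7  68.9]
 [-46.1   7.7  71.2]
 [-46.3   3.8  73.8]
 [-45.7  -1.5  75.7]
 [-45.9   7.1  77.6]
 [-44.7  -7.7  79.4]
 [-44.9   5.1  80.8]
 [-43.4  -5.8  82.2]
 [-43.3   2.1  83.6]
 [-40.3  -7.5  85.2]
 [-43.4  -6.1  86.5]
 [-40.7 -11.   88.1]
 [-41.3   6.4  89.5]
 [-39.5  -9.1  91. ]]
[[-51.7 -14.4  11.9]
 [-50.7  14.1  10.3]
 [-42.7  19.4  39.5]
 [-38.   19.3  38.1]
 [-34.6  17.3  38.5]
 [-31.7  20.5  37.1]
 [-28.1  18.6  32.7]
 [-26.7  20.1  35.5]
 [-24.  -17.4  32.2]
 [-23.1  18.2  33.6]
 [-21.1  19.1  28.7]
 [-19.8 -16.2  31.7]
 [-18.  -19.2  27.3]
 [-17.1  20.2  30.6]
 [-15.3  17.2  30.9]
 [-13.5 -18.2  24.1]
 [-12.  -16.6  24.6]
 [-10.8 -18.9  27.9]
 [ -9.3 -17.   23.7]
 [ -8.2  18.2  22.3]
 [ -6.6  19.5  22.5]
 [ -5.7 -19.   24.1]
 [ -2.8  17.4  20.4]
 [  0.3  16.3  21.4]
 [  1.9 -19.1  22.1]
 [  3.7  15.5  12.7]
 [  6.8  17.9  18. ]
 [ 10.1  16.8  16.5]
 [ 13.6  19.2  14.4]
 [ 16.2  19.3  11.2]]
```

View pics/t10.png

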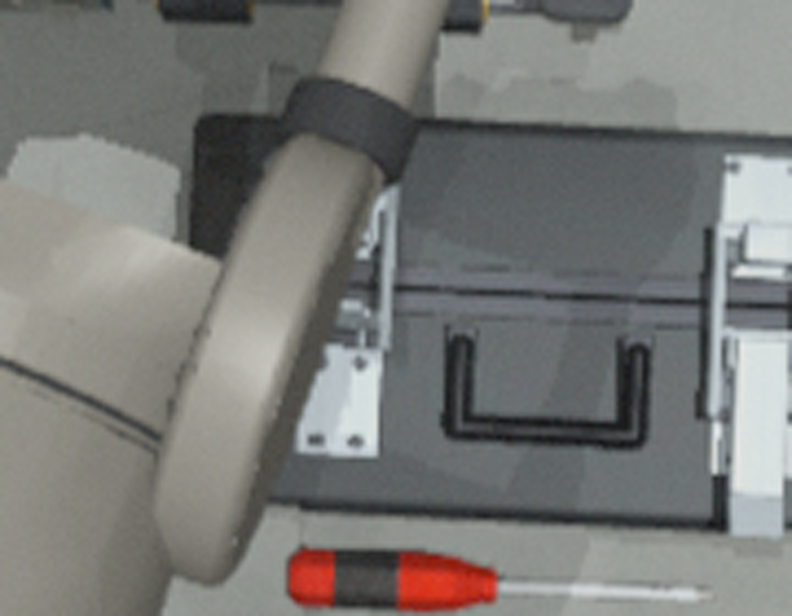

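Request:
servo_tool --angular '[[0,0,0],[0,0,0],[0,0,0],[0,0,0],[0,0,0],[0,0,0],[0,0,0],[0,0,0]]' --slide '[[0,0,0],[0,0,0],[-20,0.2,-20],[-40,0.5,-40],[-60,0.7,-58],[-80,1,-58],[-90,1,-58],[-90,1,-58]]' --grip '[-1,-1,-1,-1,-1,-1,-1,-1]'

```text
time: 8.12
tool_pos: [518.0, -130.8, 132.7]
tcp_rot: [-3.141, 0.002, -0.038]
contact_force: [0.3, 0.1, 0.3]
grip_width: 0.3
```

```bash
python3 cap.py s11
```

```text
18.8
```

View pics/s11.png

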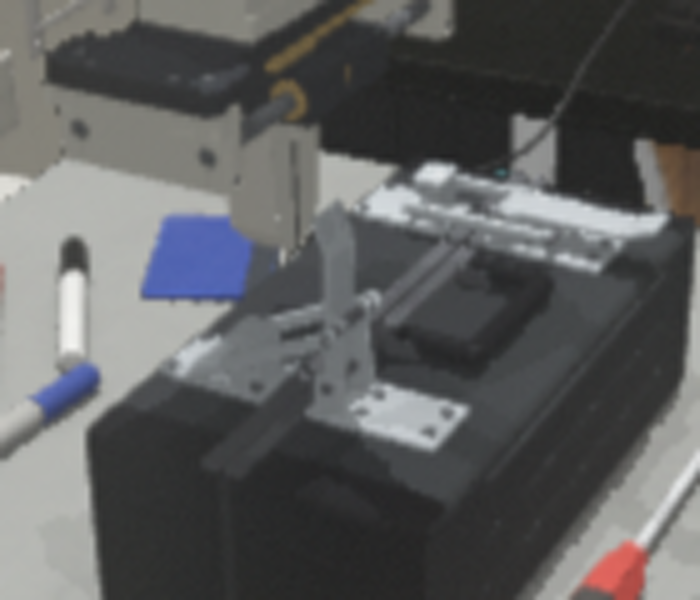

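Request:
servo_tool --angular '[[0,0,0],[0,0,0],[0,0,0],[0,0,0],[0,0,0],[0,0,0],[0,0,0],[0,0,0],[0,0,0]]' --slide '[[-10,0.3,0],[-19,0.6,0],[-28,0.9,-1],[-38,1.2,-2],[-45,1.5,-5],[-52.5,1.8,-8.5],[-58,2,-13.5],[-64,2.2,-19],[-64,2.2,-19]]' --grip '[-1,-1,-1,-1,-1,-1,-1,-1,-1]'

```text
time: 8.92
tool_pos: [455.1, -128.5, 112.4]
tcp_rot: [-3.141, 0.002, -0.037]
contact_force: [1.3, -0.2, 0.2]
grip_width: 0.2
```

```bash
python3 cap.py s12
```

```text
18.8
```

View pics/s12.png

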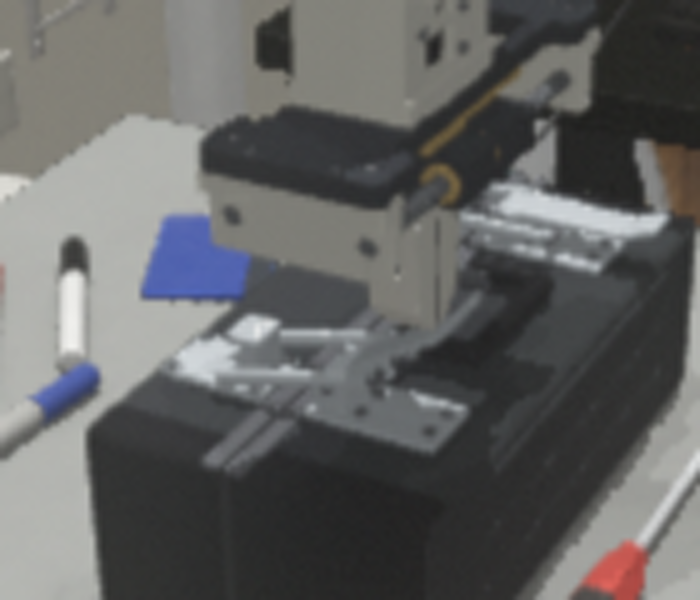

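Request:
servo_tool --angular '[[0,0,0],[0,0,0],[0,0,0],[0,0,0],[0,0,0],[0,0,0],[0,0,0],[0,0,0]]' --slide '[[-3,0.1,-5],[-6,0.2,-9],[-8,0.3,-13.5],[-10,0.3,-18],[-11,0.4,-22],[-11.5,0.4,-25],[-12,0.4,-27],[-12,0.4,-27]]' --grip '[-1,-1,-1,-1,-1,-1,-1,-1]'

```text
time: 9.63
tool_pos: [444.2, -128.3, 86.0]
tcp_rot: [-3.141, 0.001, -0.037]
contact_force: [0.5, 0.3, -0.8]
grip_width: 0.5
```

```bash
python3 cap.py s13
```

```text
18.8
```

View pics/s13.png

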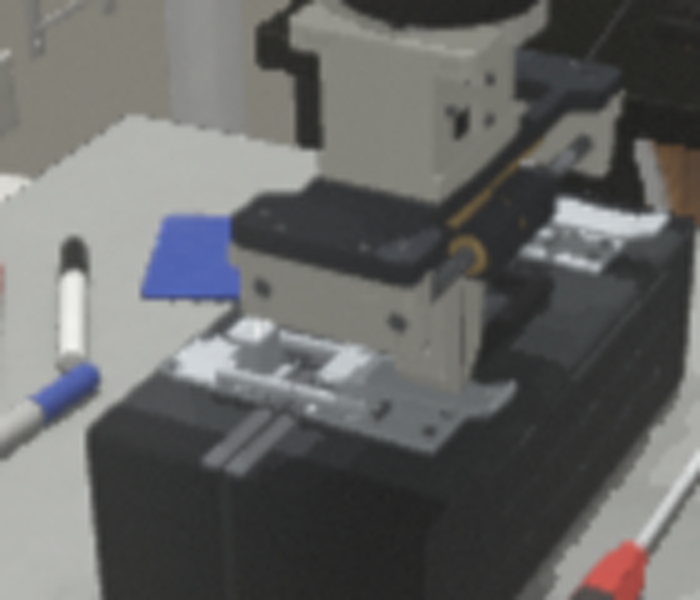

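Request:
servo_tool --angular '[[0,0,0],[0,0,0],[0,0,0]]' --slide '[[0,0,-1],[0,0,-1.5],[0,0,-1.5]]' --grip '[-1,-1,-1]'

```text
time: 9.93
tool_pos: [444.6, -128.5, 85.1]
tcp_rot: [3.141, -0.0, -0.037]
contact_force: [-0.5, 0.4, -0.3]
grip_width: 0.5
```

Request:
servo_tool --angular '[[0,0,0],[0,0,0],[0,0,0],[0,0,0],[0,0,0],[0,0,0],[0,0,0],[0,0,0],[0,0,0],[0,0,0]]' --slide '[[0,0,15],[0,0,40],[0,0,75],[0,0,105],[-10,-35,105],[-20,-70,105],[-30,-105,105],[-40,-140,105],[-50,-175,105],[-60,-210,105]]' --grip '[-1,-1,-1,-1,-1,-1,-1,-1,-1,-1]'

```text
time: 10.77
tool_pos: [383.8, -340.0, 190.3]
tcp_rot: [3.141, -0.0, -0.037]
contact_force: [1.1, 0.0, 0.6]
grip_width: 0.2
```

Run:
```python
from plant import bot
from h import *
import cv2
np.set_printoptions(linewidth=200,suppress=True,precision=1)
t=bot.capture("top");s=bot.capture("scene")
cv2.imwrite("pics/t14.png",cv2.resize(t["img"][140:280,190:370],None,fx=4.4,fy=4.4,interpolation=cv2.INTER_CUBIC))
cv2.imwrite("pics/s14.png",cv2.resize(s["img"][140:260,200:340],None,fx=5,fy=5,interpolation=cv2.INTER_CUBIC))
k=np.array([532,-131.3]);yaw=-0.0375
ex=np.array([np.cos(yaw),np.sin(yaw)]);ey=np.array([-ex[1],ex[0]])
for n,c in(("top",t),("scene",s)):
  for w0 in (0,-170):
    A=cloud(c).reshape(-1,3);x=(A[:,:2]-k)@ex;y=(A[:,:2]-k)@ey-w0;z=A[:,2]-100
    m=(abs(y)<9)&(z>10)&(z<60)&(x>-100)&(x<-60)
    if m.sum():print(n,w0,"lever z: inner",np.median(z[m]),"by x",np.median(z[m&(x<-85)]) , np.median(z[m&(x>-80)]),np.polyfit(x[m],z[m],1))
    m=(abs(y)>14)&(abs(y)<22)&(z>8)&(z<40)&(x>-75)&(x<30)
    if m.sum():print("  loop x",np.percentile(x[m],[1,50,99]),"z",np.percentile(z[m],[5,50,95]),"far z",np.median(z[m&(x>-15)]))
```

```text
top 0 lever z: inner 20.49524607235368 by x 20.75492164341449 20.36092818347685 [-0.  19.1]
  loop x [-71.8 -34.1   5. ] z [11.1 14.4 17.9] far z 13.265543991617236
top -170 lever z: inner 20.272139772377493 by x 20.468171945495513 20.39484799340258 [-0.  19.8]
  loop x [-72.9 -33.9   5.5] z [12.5 15.9 18.7] far z 15.686322325614498
scene 0 lever z: inner 22.26520952368128 by x 22.466070721307574 22.18396315103591 [-0.  19.4]
  loop x [-72.9 -30.1   4.1] z [10.7 15.3 18.2] far z 14.352515434362012
scene -170 lever z: inner 22.503438910149157 by x 22.715418467356628 22.449535296957606 [-0.  19.3]
  loop x [-73.1 -30.2   3.3] z [12.1 16.5 18.9] far z 15.972638686146624
```

View pics/s14.png

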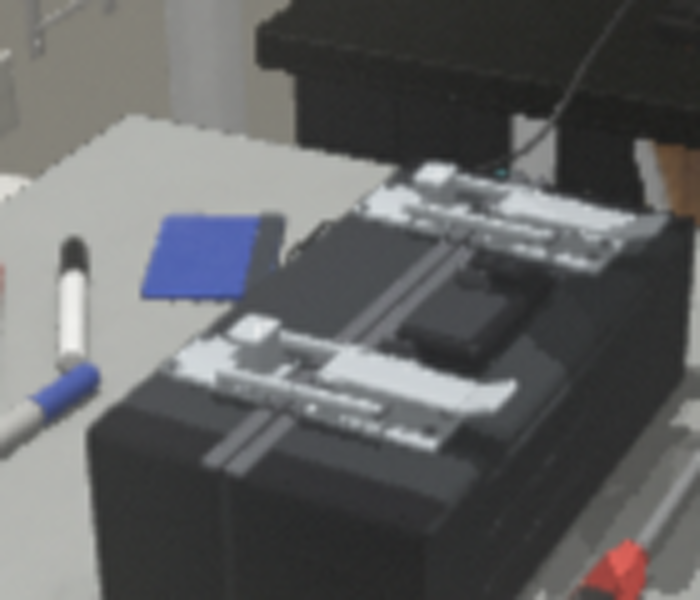

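View pics/t14.png

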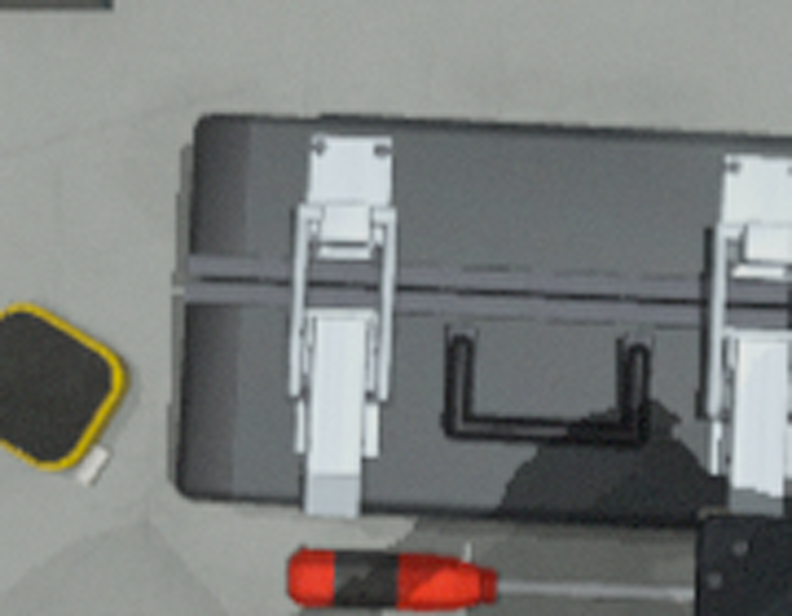

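```bash
python3 -c "
from plant import bot
print(bot.get_obs()['time']);print(bot.close_job())"
```

```text
10.8667
the job is handed in; nothing more can be done
None
```

I hooked the open latch's loop behind the keeper's lip, pushed the lever down flat with closed fingertips, backed the arm clear and handed in at about 10.9 s of the 38 s allowed.

**Last checks:**
- In both views the lever's upper face lies level, 20.5 mm (top) and 22.3 mm (scene) above the case. That matches the already shut latch in the same views (20.3 and 22.5 mm) and the stated 21 mm.
- The loop's far edge is at about x = 4–5 mm in the keeper's frame. That puts the bar under the lip, against the post, as on the other latch.
- Before I pushed the lever, a picture showed the bar down behind the lip at about x = 16 mm with the lever upright.
- I could not measure the pull on the keeper. I infer it from the lever lying flat with nothing touching it.

**One disagreement:** the reported tool height was about 36–38 mm lower than where both the camera and the first grip attempt showed the fingertips to be. That first attempt closed on air. I corrected for the offset, and the next grip held the bar at 40.4 mm wide.

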